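# Tilt the lamp jig to 60 degrees and pin it

## Task

The tilting jig with the clamped brass ceiling rose is pinned level. Draw its spring lock pin by the black knob, swing the jig so that the rose tips 60 degrees towards the robot's side, and let the pin spring fully home in the 60-degree hole (the third of the four, counting the level one as the first). Let go, and leave the other things on the bench where they are.

Things in the scene. Friction and masses are not known exactly. Their poses are not given: they have to be found in the camera images.
- jig: tilting jig bolted to the bench: grey base 200 (x) x 190 (y) x 12 mm, two cheeks, and between them an aluminium cradle with a clamped brass ceiling rose that swings on a horizontal trunnion along the jig's y. Origin on the bench under the base's middle, z up; yaw about -10 to -50 degrees, so x points roughly away from the robot. Index plate, lever and lock pin are on its +y side
- trunnion (a point): point on the trunnion axis in the middle of the jig: jig x = 0, y = 0, 110 mm above the bench
- index_face (a point): point on the outer face (jig y = +78 mm) of the steel index plate, on the trunnion axis. The plate is an upright fixed sector 12 mm thick, 128 mm in radius (top 238 mm above the bench), with four 14 mm holes at 110 mm radius, for 0, 30, 60 and 90 degrees of tilt. Outside it a dark lever, part of the cradle, carries the lock pin; lever and pin sleeve reach to jig y = +105 mm
- hole_60 (a point): centre of the mouth of the 60-degree hole, on the index plate's outer face: the third hole, counted from the one the pin starts in, in the direction of swing
- pin_knob (a point): middle of the pin's black knob, round, 29 mm across, 24 mm long, free all round, axis along jig y, on the lever 110 mm from the trunnion. Pin home: jig x = 110 sin(45 deg - tilt), y = +120, height 110 + 110 cos(45 deg - tilt) mm; drawing shifts it along jig +y. So the lever starts leaning 45 deg to jig +x and ends 15 deg to -x. The knob spins freely on its pin, so a firm grip does not hinder the swing
- tilt_table (a joint): tilt of the cradle, rad: 0 = level (the start, pinned), 1.047 = 60 degrees; grows as lever and face of the rose swing towards jig -x (the robot's side). Range -0.03 to 1.62. Nearly balanced, about 0.25 N m of friction: it stays where left. With the pin in a hole it has 0.5 degrees of play either way and cannot swing
- lock_pin (a joint): how far the pin is drawn along jig +y, m: 0 = home in a hole, 0.013 = its round nose rubs on the plate's face, 0.018 = end of travel. A spring drives it home, 5 N at 0 to 9 N at 0.018. Let go within about 2 degrees of a hole it snaps in by itself; farther off it stays out, rubbing on the plate, and snaps in when the lever is moved over a hole
- pliers: pliers with red handles, 165 mm long and 17 mm high, lying on the bench beside the jig's lever side; origin at the rivet, on the bench; handles towards its -x. Bystander
- bobeche_a: small brass candle cup, flange 62 mm across, 34 mm high, standing on the bench at the jig's -x side; origin under its centre. Bystander
- bobeche_b: a second, identical brass candle cup, standing at the jig's +x side; origin under its centre. Bystander
- lampholder: brass lampholder shell, an open tube 38 mm across and 46 mm high, standing at the jig's -y side; origin under its centre. Bystander
- glass_mug: glass mug 76 mm across, 95 mm high, on the right of the bench; origin under its centre. Bystander
- tape_roll: roll of paper tape 96 mm across, 24 mm high, lying flat on the right of the bench; origin under its centre. Bystander
- screwdriver: screwdriver with a red handle 26 mm thick, about 200 mm long, lying on the right of the bench; origin on the bench under it. Bystander
- parts_box: open red plastic box of brass screws, 110 x 170 x 70 mm, on the left of the bench; origin under its centre. Bystander

How it is judged:
By the outcome, as a careful person would: the job done as asked, in the order asked, and still so for the second after the job is handed in, with the robot touching nothing.
It also fails if it takes over 40 s, if anything falls off the work surface, if the arm or the gripper's body presses on something with over 40 N, if the wrist force passes 120 N, or if a joint passes its speed limit or range.

## Robot

A 6-joint arm with a two-finger parallel gripper is mounted at the origin on the work surface. World frame = base frame: x ahead of the robot, y to its left, z up, the work surface at z = 0. Lengths are in m, angles in rad, forces in N, time in s.
With the tool pointing down it reaches from about 0.35 to 0.975 m from the base axis. Payload 4.9 kg.
Tool frame: the origin (TCP) lies at the very end of the fingers, on their centre line; the grasp point (between the pads) lies 19 mm behind it; z points along the fingers, y is the line along which they close (so a half turn about z gives the same grasp; the last joint's range is limited). The gripper opens to 85 mm and grips with 20 to 120 N. Pads are 22 mm wide; open, the fingers measure 114 mm over their backs; the gripper's body (76 mm by 85 mm) begins 54 mm behind the grasp point. The pads swing forward as they close: fully open they stand 13 mm farther back than shut.
Start: joints at [-1.405, 0.053, 1.613, -0, 1.476, -0.119], TCP at [0.176, -0.6, 0.231] pointing down, gripper open.
Joint ranges: [-3.01, 3.01], [-1.01, 2.22], [0.06, 2.58], [-1.02, 4.17], [0.09, 2.62], [-3.14, 3.14]. Speed limits (rad/s): [2.57, 2.57, 3.14, 3.14, 3.14, 3.14].

## Interface

Orientations are given as a rotation vector (axis times angle).
In Python, from station import * gives the robot as it stands.
- The arm moves only by the shell command python3 -m crank 'ROWS' [OPENING] [FORCE]. ROWS is JSON, a list of rows, each an object with "offset": the shift along the tool's x, y, z in m, a list of three; "twist": the turn, a rotation vector about the tool's x, y, z in degrees, a list of three. In form: [{"offset": [x, y, z], "twist": [rx, ry, rz]}, ...]. A call has 1 to 20 rows; each row is the pose to reach, as a shift and turn from the pose commanded when the call began, along the tool's axes at that moment; what a row does not reach only later rows make up. A row lasts 1/8 s, in which the tool goes at most 62.5 mm and 10.7 degrees, less where a joint would pass 70% of its speed; a pose out of reach is approached as far as the arm can. A call with a gripper value outside its range is refused whole. OPENING is the opening, from 0 (shut) to 1 (fully open), set as the call begins (- or left out, the last holds). The fingers move at their own pace and stop on an object; FORCE is the grip in N (left out, the last holds). Time passes only in rows, so rows that repeat a pose let the fingers close. It gives the time, the measured TCP pose, the force, the opening and the grip force at its end, in the units of the state.
- get_obs(): the state, without advancing time (a new reading comes with each control period).
- get_image(name): name is "side" or "top"; returns the picture (400x640x3 uint8, red, green, blue); there is no depth.
- get_calibration(name): a dict with "intrinsics" (3x3 intrinsics, pixels), "world_from_camera" (4x4, takes a point from camera to world coordinates). Camera axes: x right, y up, looking along -z (the intrinsics and any distortion apply to the point x, -y, -z); pixel columns grow to the right and rows downward; lengths in m; the calibration is good to about 2 mm. A picture is of the moment at which its call begins. get_calibration takes no time and is no camera call.
- finish_job(): hands the job in; it is judged then, once.
Trained networks look in the newest picture that a camera, given by its name, has taken for a name from the list of things; names that differ only in an ending like _2 or _b are one class to them, and where a whole thing is asked for, a point or a joint stands for the part that bears it (a point fixed in the world has none). Each returns a list of dicts, best first, with "confidence" (0 to 1); they miss things now and then, are a little off and sometimes report something else, mostly with a low value. They report only what shows in the picture. A call takes as long as a camera call.
- cut_out(query, camera): "region" (400x640 bool, what is visible of it) and "rect" ([centre column, centre row, width, height] in pixels, round what is visible of it).
The state is a dict: "t": time; "q": joint angles; "dq": joint speeds; "effort": joint torques, N m; "tool_pos": TCP position; "tool_rot": TCP orientation; "contact_force": force on the tool from outside, world axes, zero at the start; "wrist_torque": the same for the moment, N m; "opening": finger opening in m; "grip_force": force on a finger pad.
Only numpy, scipy, OpenCV 4.12 (cv2) and the standard library are available. Lean on these libraries where they do the work, as an engineer would, in place of code of your own. Each camera call takes 0.05 s, during which the arm holds its last target. There are 200 camera calls.

## Working session

There is one attempt and no reset: what is moved stays moved. The work goes in short steps, Python scripts to look and compute and a shell command to move; the robot and the scene stay as the last step left them, time stands still between calls to the robot, and variables do not carry over. Pictures are saved under pics/ and viewed, at most 10 in all, crops included, and the job is handed in when it is done.

```bash
mkdir -p pics; ls
python3 - <<'E'
from station import *
import cv2,numpy as np
o=get_obs();print({k:np.round(v,3).tolist() for k,v in o.items()})
for n in("side","top"):
    im=get_image(n);cv2.imwrite(f"pics/{n}0.png",im[:,:,::-1])
    c=get_calibration(n);print(n,np.round(c["intrinsics"],1).tolist(),np.round(c["world_from_camera"],3).tolist(),c.keys())
    for q in("pin_knob","index_face","hole_60","trunnion","jig"):
        for d in cut_out(q,n)[:2]:print(q,round(d["confidence"],2),np.round(d["rect"],1).tolist())
E
```

```text
pics
{'t': 0.0, 'q': [-1.405, 0.053, 1.614, 0.0, 1.476, -0.119], 'dq': [0.0, 0.001, -0.0, -0.002, -0.0, -0.001], 'effort': [-0.001, -39.368, -37.018, -0.0, 0.007, -0.0], 'tool_pos': [0.175, -0.599, 0.23], 'tool_rot': [-3.108, -0.446, 0.0], 'contact_force': [-0.67, -1.065, -1.106], 'wrist_torque': [-0.017, 0.005, -0.05], 'grip_force': 0.0, 'opening': 0.086}
side [[513.7, 0.0, 321.0], [0.0, 513.7, 201.3], [0.0, 0.0, 1.0]] [[-0.737, 0.501, -0.454, -0.181], [-0.676, -0.553, 0.487, 0.745], [-0.006, 0.666, 0.746, 1.294], [0.0, 0.0, 0.0, 1.0]] dict_keys(['intrinsics', 'world_from_camera'])
index_face 0.69 [310.6, 217.7, 70.9, 101.0]
hole_60 0.56 [310.9, 215.5, 70.1, 100.6]
trunnion 0.76 [309.0, 215.3, 75.7, 100.8]
trunnion 0.29 [297.0, 281.3, 22.6, 15.6]
jig 0.56 [309.1, 215.4, 78.5, 96.2]
jig 0.17 [250.6, 236.1, 20.8, 46.5]
top [[501.9, 0.0, 313.7], [0.0, 501.9, 194.4], [0.0, 0.0, 1.0]] [[-0.002, 0.986, -0.168, 0.227], [-1.0, -0.003, -0.005, 0.02], [-0.006, 0.168, 0.986, 1.743], [0.0, 0.0, 0.0, 1.0]] dict_keys(['intrinsics', 'world_from_camera'])
index_face 0.88 [312.4, 181.1, 81.0, 95.8]
hole_60 0.73 [432.6, 156.8, 34.4, 22.1]
hole_60 0.62 [313.5, 180.2, 78.2, 92.3]
trunnion 0.78 [310.9, 180.3, 73.5, 95.8]
jig 0.83 [313.2, 180.5, 82.2, 98.0]
```

Run:
```python
import cv2
a=cv2.imread("pics/side0.png")[120:310,210:410];b=cv2.imread("pics/top0.png")[95:285,210:410]
cv2.imwrite("pics/s1.png",cv2.resize(a,None,fx=4,fy=4,interpolation=2)[:600]) if 0 else None
cv2.imwrite("pics/both.png",cv2.vconcat([cv2.resize(x[:, :],(600,570),interpolation=2) for x in (a,)]))
cv2.imwrite("pics/btop.png",cv2.resize(b,(600,570),interpolation=2))
```

```text
(no output)
```

View pics/side0.png

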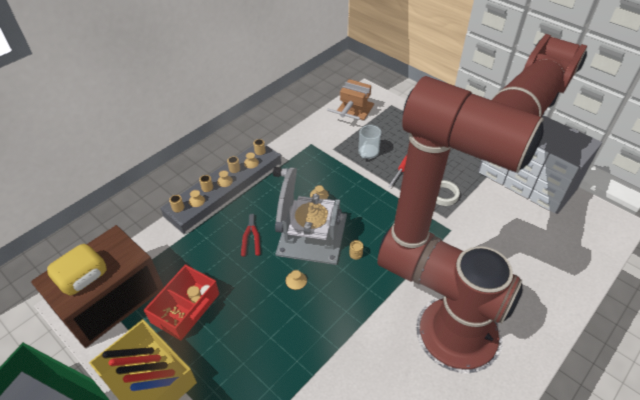

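View pics/both.png

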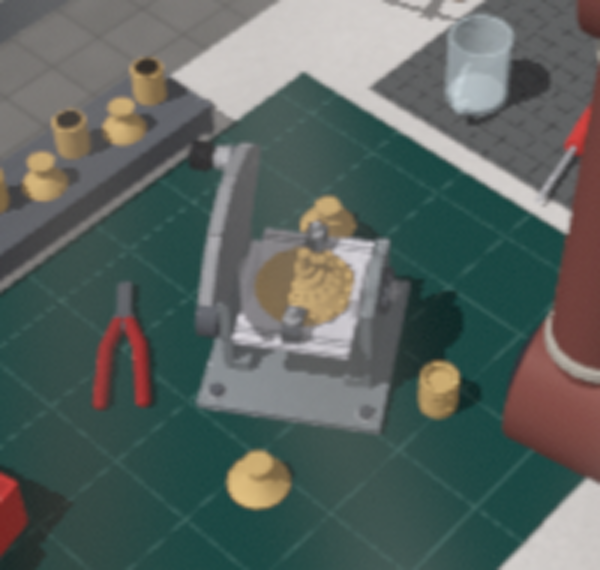

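View pics/btop.png

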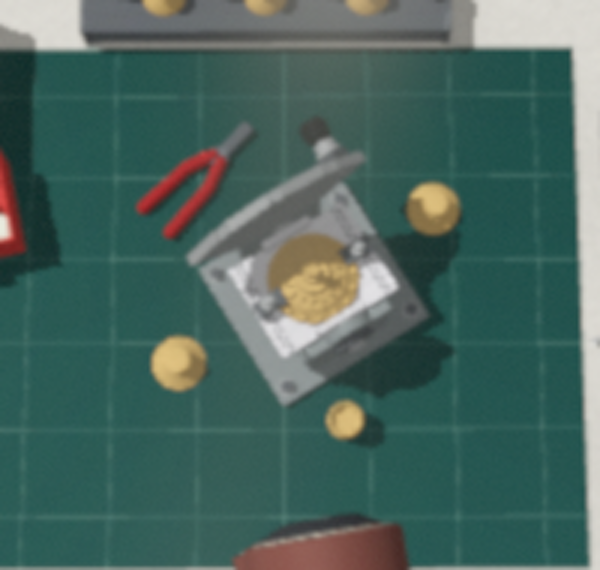

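The side view shows the knob at about (277.7, 171.7), the top view at (314.7, 138.3). The base corners are also visible, with the lever leaning away from the robot. I'll fit the jig pose to these points.

```bash
cat > h.py <<'E'
from station import *
import numpy as np
from scipy.spatial.transform import Rotation as R
def proj(n,P):
    c=get_calibration(n);T=np.linalg.inv(c["world_from_camera"]);p=np.atleast_2d(P)@T[:3,:3].T+T[:3,3]
    p=p*[1,-1,-1];u=p@np.array(c["intrinsics"]).T;return u[:,:2]/u[:,2:]
def jw(p,j):  # jig -> world, j=(x,y,yaw)
    return R.from_euler('z',j[2]).apply(p)+[j[0],j[1],0]
def knob(t,d=0):
    a=np.radians(45-t);return np.array([.11*np.sin(a),.12+d,.11+.11*np.cos(a)])
E
python3 - <<'E'
from h import *
from scipy.optimize import least_squares
o=np.array([210,95]);s=np.array([210,120])
k=knob(0)
obs=[("top",k,np.array([314,130])/3+o),("side",k,np.array([203,155])/3+s),
("top",[-.1,-.095,.012],np.array([288,404])/3+o),("top",[.1,-.095,.012],np.array([428,316])/3+o),("top",[.1,.095,.012],np.array([344,184])/3+o),
("side",[-.1,-.095,.012],np.array([381,430])/3+s),("side",[-.1,.095,.012],np.array([198,402])/3+s),("side",[.1,-.095,.012],np.array([410,281])/3+s)]
f=lambda j:np.concatenate([(proj(n,jw(np.array(p),j))[0]-u) for n,p,u in obs])
r=least_squares(f,[.5,0,-.5],loss="soft_l1");print(r.x,np.degrees(r.x[2]));print(f(r.x).reshape(-1,2).round(1))
K=least_squares(lambda p:np.concatenate([proj(n,p)[0]-u for n,_,u in obs[:2]]),jw(k,r.x)).x
print("knob tri",K,"model",jw(k,r.x),"k60",jw(knob(60),r.x))
for q in("jig","pin_knob","lock_pin","pliers","bobeche"):
    get_image("top")
    for d in cut_out(q,"top")[:3]:print(q,round(d["confidence"],2),np.round(d["rect"]))
E
```

```text
[ 0.52795811  0.02499028 -1.00952634] -57.84159876831257
[[ 0.4  1.1]
 [-0.2  0.1]
 [-1.   1.3]
 [ 0.8  0.1]
 [-0.4 -0.7]
 [-0.1 -0.5]
 [-0.3 -0.2]
 [-0.  -0.5]]
knob tri [0.67290702 0.02290247 0.18761573] model [0.67094794 0.02301323 0.18778175] k60 [0.61439415 0.1129639  0.21625184]
jig 0.76 [312. 182.  82. 102.]
pin_knob 0.64 [314. 140.   7.  10.]
lock_pin 0.38 [316. 135.   9.  10.]
pliers 0.9 [273. 157.  36.  34.]
pliers 0.53 [268. 216.  18.  19.]
bobeche 0.73 [266. 218.  16.  18.]
bobeche 0.56 [354. 164.  16.  16.]
```

Residuals are about 1 px, and the triangulated knob is within 2 mm of the model with the expected height of 0.188 m. Next I'll work out the move to a hover over the knob, with the fingers closing along jig x.

```bash
cat >> h.py <<'E'
J=np.array([0.528,0.025,-1.0095])
def rel(P,head):  # TCP target world, heading of tool x (tool down) -> offset mm, twist deg from now
    o=get_obs();A=R.from_rotvec(o["tool_rot"]);c,s=np.cos(head),np.sin(head)
    B=R.from_matrix(np.array([[c,s,0],[s,-c,0],[0,0,-1]]))
    return (A.inv().apply(np.array(P)-o["tool_pos"])*1e3).round(1),np.degrees((A.inv()*B).as_rotvec()).round(1)
E
python3 - <<'E'
from h import *
h=J[2]+np.pi/2
g=jw(knob(0)+[0,.002,-.019],J);g[:2]+= 0.5*np.array([.002,0])
print(g); print(rel(g+[0,0,.13],h),rel(g,h))
E
```

```text
[0.67368301 0.02409129 0.16878175]
(array([ 653.3, -458.8,  -67.5]), array([  0. ,   0. , -15.8])) (array([ 653.3, -458.8,   62.5]), array([  0. ,   0. , -15.8]))
```

```bash
python3 -m crank '[{"offset":[20,-14,-50],"twist":[0,0,0]},{"offset":[60,-42,-95],"twist":[0,0,-2]},{"offset":[105,-74,-100],"twist":[0,0,-4]},{"offset":[150,-105,-100],"twist":[0,0,-6]},{"offset":[195,-137,-100],"twist":[0,0,-8]},{"offset":[240,-169,-100],"twist":[0,0,-10]},{"offset":[285,-200,-100],"twist":[0,0,-12]},{"offset":[330,-232,-100],"twist":[0,0,-14]},{"offset":[375,-263,-100],"twist":[0,0,-15.8]},{"offset":[420,-295,-100],"twist":[0,0,-15.8]},{"offset":[465,-327,-100],"twist":[0,0,-15.8]},{"offset":[510,-358,-100],"twist":[0,0,-15.8]},{"offset":[555,-390,-100],"twist":[0,0,-15.8]},{"offset":[600,-421,-90],"twist":[0,0,-15.8]},{"offset":[635,-446,-80],"twist":[0,0,-15.8]},{"offset":[653,-459,-67],"twist":[0,0,-15.8]},{"offset":[653,-459,-67],"twist":[0,0,-15.8]},{"offset":[653,-459,-67],"twist":[0,0,-15.8]}]' 1 60
python3 - <<'E'
from h import *
import cv2
h=J[2]+np.pi/2
g=jw(knob(0)+[0,.002,-.019],J);g[:2]+= 0.5*np.array([.002,0])
print(rel(g,h),get_obs()["q"].round(2))
b=get_image("top")[95:225,230:400,::-1];a=get_image("side")[100:230,210:380,::-1]
cv2.imwrite("pics/c1.png",cv2.resize(cv2.hconcat([a,b]),(800,306),interpolation=2))
E
```

```text
t: 3.35
tool_pos: [0.8088, 0.1916, 0.567]
tool_rot: [-3.018, -0.871, 0.0]
contact_force: [1.3, -0.1, 1.6]
opening: 0.0854
grip_force: 0.0
(array([-203.5,   69.8,  398.2]), array([-0.,  0.,  0.])) [0.14 0.72 0.2  0.   2.21 1.15]
```

View pics/c1.png

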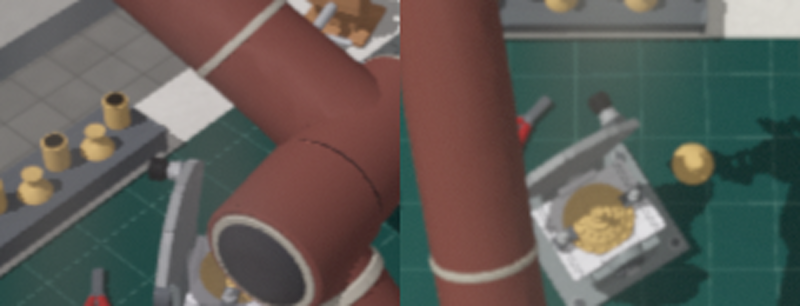

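The tool ended up well past the commanded pose. I'll check whether it is settled, then test how commanded offsets map to actual ones with a small move.

```bash
python3 -c "
from h import *
o=get_obs();print(o['t'],o['tool_pos'],o['dq'])"
python3 -m crank '[{"offset":[0,0,20],"twist":[0,0,0]},{"offset":[0,0,20],"twist":[0,0,0]}]'
python3 -m crank '[{"offset":[0,0,0],"twist":[0,0,0]},{"offset":[0,0,0],"twist":[0,0,0]}]'
```

```text
3.45 [0.81412724 0.19409919 0.55657409] [-0.04555794 -0.14573053  0.20282283 -0.02809311 -0.01696684 -0.01787491]
t: 3.7
tool_pos: [0.8084, 0.189, 0.444]
tool_rot: [3.018, 0.869, 0.005]
contact_force: [1.0, -1.1, 0.3]
opening: 0.0856
grip_force: 0.0
t: 3.95
tool_pos: [0.8088, 0.1889, 0.4492]
tool_rot: [3.018, 0.868, 0.009]
contact_force: [0.1, 0.9, 1.6]
opening: 0.0854
grip_force: 0.0
```

My mistake: offsets are in metres and I wrote millimetres, so each row ran at its cap. Nothing was touched. I'll continue in metres.

Run:
```python
from h import *
h=J[2]+np.pi/2
g=jw(knob(0)+[0,.002,-.019],J);g[:2]+= 0.5*np.array([.002,0])
print(rel(g+[0,0,.1],h),rel(g,h),get_obs()["q"].round(2))
```

```text
(array([-203. ,   67.4,  179.5]), array([ 0.1, -0.3, -0.1])) (array([-203.5,   67.2,  279.5]), array([ 0.1, -0.3, -0.1])) [ 0.14  0.55  0.66 -0.    1.93  1.15]
```

```bash
python3 -m crank '[{"offset":[-0.04,0.013,0.035],"twist":[0,-0.3,0]},{"offset":[-0.08,0.027,0.07],"twist":[0,-0.3,0]},{"offset":[-0.12,0.04,0.105],"twist":[0,-0.3,0]},{"offset":[-0.16,0.053,0.14],"twist":[0,-0.3,0]},{"offset":[-0.19,0.063,0.165],"twist":[0,-0.3,0]},{"offset":[-0.203,0.067,0.18],"twist":[0,-0.3,0]},{"offset":[-0.203,0.067,0.18],"twist":[0,-0.3,0]},{"offset":[-0.203,0.067,0.18],"twist":[0,-0.3,0]}]' 1 60
python3 - <<'E'
from h import *
import cv2
h=J[2]+np.pi/2
g=jw(knob(0)+[0,.002,-.019],J);g[:2]+= 0.5*np.array([.002,0])
print(rel(g,h),get_obs()["q"].round(2))
b=get_image("top")[95:225,230:400,::-1];a=get_image("side")[100:230,210:380,::-1]
cv2.imwrite("pics/c2.png",cv2.resize(cv2.hconcat([a,b]),(800,306),interpolation=2))
E
```

```text
t: 4.95
tool_pos: [0.6757, 0.0248, 0.2712]
tool_rot: [3.014, 0.868, 0.007]
contact_force: [0.1, 0.5, 0.5]
opening: 0.0857
grip_force: 0.0
(array([ -2.4,  -1.1, 102.4]), array([ 0.3, -0.2, -0. ])) [-0.07  0.15  1.44 -0.    1.54  0.94]
```

View pics/c2.png

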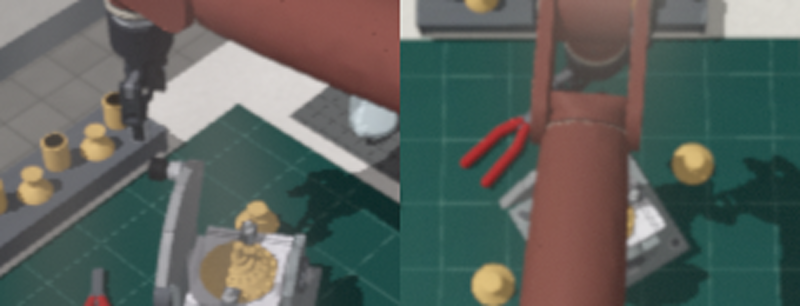

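Run:
```python
from h import *
p=get_obs()["tool_pos"];x=np.array([.532,-.847,0])
for s in(-.043,0,.043): print(((proj("side",p+s*x+[0,0,.013])[0]-[210,100])*2.353).round())
print((proj("side",jw(knob(0),J))[0]-[210,100])*2.353)
```

```text
[142. 138.]
[150. 115.]
[158.  92.]
[158.63860382 168.94383862]
```

The side view has the fingertip at crop (138, 135), within 2 px of its projection, and the knob is where the model puts it. I'll descend and grip.

```bash
python3 -m crank '[{"offset":[-0.002,-0.001,0.03],"twist":[0,0,0]},{"offset":[-0.002,-0.001,0.06],"twist":[0,0,0]},{"offset":[-0.002,-0.001,0.085],"twist":[0,0,0]},{"offset":[-0.002,-0.001,0.102],"twist":[0,0,0]},{"offset":[-0.002,-0.001,0.102],"twist":[0,0,0]}]' 1 60
python3 -m crank '[{"offset":[0,0,0],"twist":[0,0,0]},{"offset":[0,0,0],"twist":[0,0,0]},{"offset":[0,0,0],"twist":[0,0,0]},{"offset":[0,0,0],"twist":[0,0,0]},{"offset":[0,0,0],"twist":[0,0,0]},{"offset":[0,0,0],"twist":[0,0,0]}]' 0 60
python3 - <<'E'
from h import *
import cv2
print(R.from_euler('z',-J[2]).apply(get_obs()["tool_pos"]-[J[0],J[1],0]))
a=get_image("side")[110:230,210:370,::-1]
cv2.imwrite("pics/c3.png",cv2.resize(a,(640,480),interpolation=2))
E
```

```text
t: 5.68
tool_pos: [0.6692, 0.0245, 0.1613]
tool_rot: [3.018, 0.869, -0.011]
contact_force: [-0.6, -0.1, 0.6]
opening: 0.0854
grip_force: 0.0
t: 6.42
tool_pos: [0.6713, 0.0225, 0.1638]
tool_rot: [3.014, 0.866, -0.002]
contact_force: [3.8, -4.4, -0.6]
opening: 0.028
grip_force: 59.0
[0.07837135 0.1199515  0.16381693]
```

View pics/c3.png

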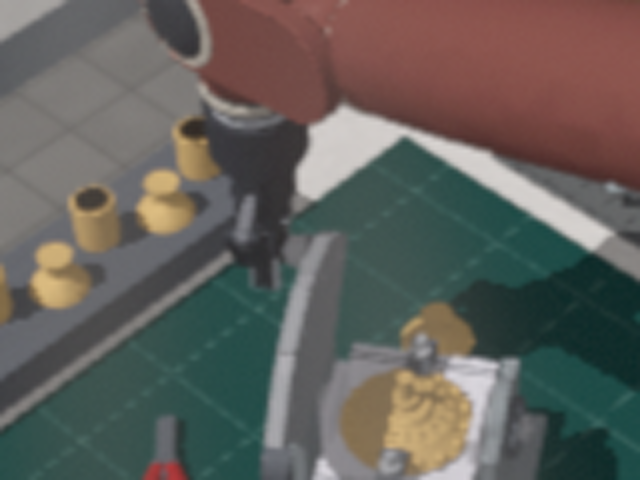

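Grip is good: opening 28 mm at 59 N, jig x 78.4 mm against 77.8 expected. Now I'll draw the pin and check the force.

```bash
python3 -m crank '[{"offset":[0.005,0,0],"twist":[0,0,0]},{"offset":[0.01,0,0],"twist":[0,0,0]},{"offset":[0.0165,0,0],"twist":[0,0,0]},{"offset":[0.0165,0,0],"twist":[0,0,0]},{"offset":[0.0165,0,0],"twist":[0,0,0]}]'
python3 - <<'E'
from h import *
o=get_obs();r=R.from_euler('z',-J[2]);print(r.apply(o["tool_pos"]-[J[0],J[1],0]),r.apply(o["contact_force"]))
for t in range(0,61,5):print(t,(knob(t)-knob(0)).round(4)[[0,2]])
E
```

```text
t: 7.1
tool_pos: [0.6833, 0.03, 0.1637]
tool_rot: [3.013, 0.865, -0.011]
contact_force: [-4.6, -8.9, 4.4]
opening: 0.0283
grip_force: 59.3
[0.0784921  0.13413657 0.16370422] [ 5.10339751 -8.65989649  4.44158765]
0 [0. 0.]
5 [-0.0071  0.0065]
10 [-0.0147  0.0123]
15 [-0.0228  0.0175]
20 [-0.0313  0.0219]
25 [-0.0402  0.0256]
30 [-0.0493  0.0285]
35 [-0.0587  0.0305]
40 [-0.0682  0.0318]
45 [-0.0778  0.0322]
50 [-0.0874  0.0318]
55 [-0.0969  0.0305]
60 [-0.1063  0.0285]
```

```bash
python3 -m crank '[{"offset":[0.0008,0,0],"twist":[0,0,0]},{"offset":[0.0008,-0.0071,-0.0065],"twist":[0,0,0]},{"offset":[0.0008,-0.0147,-0.0123],"twist":[0,0,0]},{"offset":[0.0008,-0.0228,-0.0175],"twist":[0,0,0]},{"offset":[0.0008,-0.0313,-0.0219],"twist":[0,0,0]},{"offset":[0.0008,-0.0402,-0.0256],"twist":[0,0,0]},{"offset":[0.0008,-0.0493,-0.0285],"twist":[0,0,0]},{"offset":[0.0008,-0.0493,-0.0285],"twist":[0,0,0]},{"offset":[0.0008,-0.0493,-0.0285],"twist":[0,0,0]}]'
python3 - <<'E'
from h import *
o=get_obs();r=R.from_euler('z',-J[2]);p=r.apply(o["tool_pos"]-[J[0],J[1],0]);print(p,r.apply(o["contact_force"]))
print("target",knob(30)-knob(0)+[.0784,.134,.1637])
E
```

```text
t: 8.22
tool_pos: [0.6568, 0.0739, 0.192]
tool_rot: [3.016, 0.867, -0.014]
contact_force: [-8.2, -3.5, 5.2]
opening: 0.0281
grip_force: 59.6
[0.02720115 0.13504858 0.19199964] [-1.42128001 -8.79907365  5.19067911]
target [0.02908835 0.134      0.19217009]
```

```bash
python3 -m crank '[{"offset":[0,-0.0094,-0.002],"twist":[0,0,0]},{"offset":[0,-0.0189,-0.0033],"twist":[0,0,0]},{"offset":[0,-0.0285,-0.0037],"twist":[0,0,0]},{"offset":[0,-0.0381,-0.0033],"twist":[0,0,0]},{"offset":[0,-0.0476,-0.002],"twist":[0,0,0]},{"offset":[0,-0.057,0],"twist":[0,0,0]},{"offset":[0,-0.057,0],"twist":[0,0,0]},{"offset":[0,-0.057,0],"twist":[0,0,0]},{"offset":[0,-0.057,0],"twist":[0,0,0]}]'
python3 - <<'E'
from h import *
r=R.from_euler('z',-J[2])
for i in range(3):
    o=get_obs();p=r.apply(o["tool_pos"]-[J[0],J[1],0]);print(p,r.apply(o["contact_force"]));get_image("top")
print("target",knob(60)-knob(0)+[.0784,.134,.1637])
E
```

```text
t: 9.35
tool_pos: [0.6255, 0.1227, 0.1902]
tool_rot: [3.018, 0.868, -0.018]
contact_force: [-8.8, -2.3, 1.0]
opening: 0.028
grip_force: 59.4
[-0.03076471  0.13455314  0.19023326] [-2.76328607 -8.64202434  1.00227044]
[-0.03076007  0.1345226   0.19020158] [-1.91653587 -8.05223226  1.30860762]
[-0.03075957  0.13451148  0.19018574] [-1.68354066 -8.37626957  1.38568732]
target [-0.02785184  0.134       0.19217009]
```

The swing is about 1° past the target by measurement. I'll ease back 2 mm and let the pin go in under control.

```bash
python3 -m crank '[{"offset":[0,0.002,-0.0005],"twist":[0,0,0]},{"offset":[0,0.002,-0.0005],"twist":[0,0,0]},{"offset":[-0.004,0.002,-0.0005],"twist":[0,0,0]},{"offset":[-0.008,0.002,-0.0005],"twist":[0,0,0]},{"offset":[-0.012,0.002,-0.0005],"twist":[0,0,0]},{"offset":[-0.016,0.002,-0.0005],"twist":[0,0,0]},{"offset":[-0.016,0.002,-0.0005],"twist":[0,0,0]},{"offset":[-0.016,0.002,-0.0005],"twist":[0,0,0]}]'
python3 - <<'E'
from h import *
r=R.from_euler('z',-J[2])
o=get_obs();p=r.apply(o["tool_pos"]-[J[0],J[1],0]);print(p,r.apply(o["contact_force"]),o["opening"])
E
```

```text
t: 10.5
tool_pos: [0.6151, 0.113, 0.1911]
tool_rot: [3.017, 0.868, -0.009]
contact_force: [-2.0, -2.7, -1.3]
opening: 0.028
grip_force: 59.5
[-0.02810336  0.1205822   0.19109469] [ 1.24841747 -3.1089046  -1.27620937] 0.027970135017486013
```

Measured y is 0.1206 m, which is home, with no push back from the plate. The pin is in the hole, so I'll open and retreat upwards.

```bash
python3 -m crank '[{"offset":[0,0,0],"twist":[0,0,0]},{"offset":[0,0,0],"twist":[0,0,0]},{"offset":[0,0,0],"twist":[0,0,0]},{"offset":[0,0,0],"twist":[0,0,0]},{"offset":[0,0,0],"twist":[0,0,0]}]' 1
python3 -m crank '[{"offset":[0,0,-0.015],"twist":[0,0,0]},{"offset":[0,0,-0.04],"twist":[0,0,0]},{"offset":[0,0,-0.08],"twist":[0,0,0]},{"offset":[0,0,-0.12],"twist":[0,0,0]},{"offset":[0.03,0.03,-0.16],"twist":[0,0,0]},{"offset":[0.06,0.06,-0.2],"twist":[0,0,0]},{"offset":[0.1,0.1,-0.22],"twist":[0,0,0]},{"offset":[0.14,0.14,-0.22],"twist":[0,0,0]},{"offset":[0.14,0.14,-0.22],"twist":[0,0,0]}]'
python3 - <<'E'
from h import *
import cv2
from scipy.optimize import least_squares
obs=[]
a=get_image("side")[:,:,::-1].copy();b=get_image("top")[:,:,::-1].copy()
for n in("side","top"):
    ds=cut_out("pin_knob",n)
    if ds: print(n,ds[0]["confidence"],ds[0]["rect"])
    for d in(0,.013): print("home" if d==0 else "out",proj(n,jw(knob(60,d),J))[0].round(1))
a=a[120:280,220:370];b=b[105:265,240:390]
cv2.imwrite("pics/c4.png",cv2.resize(cv2.hconcat([a,b]),(800,427),interpolation=2))
E
```

```text
t: 11.12
tool_pos: [0.6154, 0.1134, 0.1915]
tool_rot: [3.018, 0.869, -0.007]
contact_force: [0.7, 0.3, 0.2]
opening: 0.0855
grip_force: 0.0
t: 12.25
tool_pos: [0.8123, 0.068, 0.4041]
tool_rot: [-3.02, -0.866, 0.019]
contact_force: [0.3, 0.5, -1.3]
opening: 0.0853
grip_force: 0.0
home [268.  190.6]
out [263.6 190. ]
home [286.3 154.6]
out [284.1 151.1]
```

View pics/c4.png

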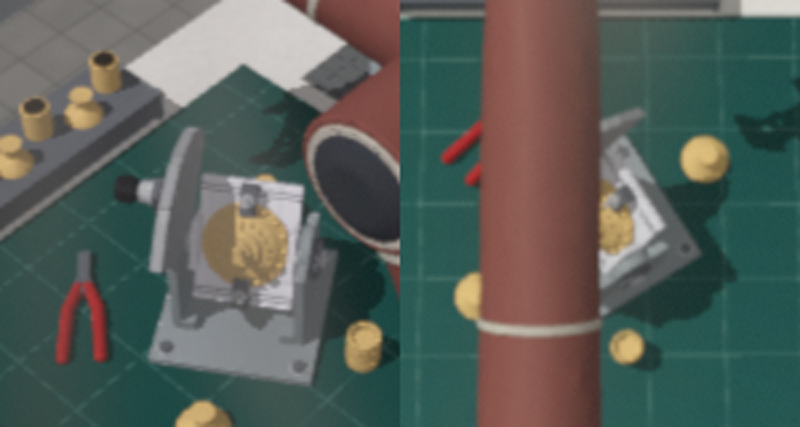

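The side view has the knob at about (267.6, 191.2). The model predicts (268.0, 190.6) with the pin home at 60° and (263.6, 190.0) with it out. The rose is tipped, and none of the bystanders in view has moved. Handing in.

```bash
python3 -c "
from station import *
print(finish_job())"
```

```text
the job is handed in; nothing more can be done
None
```

The jig is swung to 60° with its lock pin home in the third hole, the gripper has let go and is clear, and the job is handed in at about 12.5 s with no verdict returned; my first move was typed in mm instead of m, so the arm went off course but touched nothing.

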